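# Tip the dust cover rim-down over the scent cards

## Task

Protect the scent cards in the sample tray from dust: turn the orange cover as needed and stand it on edge on the tray's wide ledge with its open side facing the recess, and let go of it there. Then tip it over towards the recess and, if need be, nudge it until it lies rim-down and flat on the floor of the recess, over the cards. Leave the bottles and jars around the tray where they are.

Things in the scene. Friction and masses are not known exactly. Their poses are not given: they have to be found in the camera images.
- cover: Orange plastic dust cover, a shallow open box, white inside: 100 (own x) x 130 (y) x 30 mm (z), walls 5 mm, about 0.14 kg. Origin: centre of the open rim's plane; own z points from the rim to the closed face, so the open side looks along own -z. At the start it stands on the table on a 130 mm side, 100 mm high, own x up, turned any way; can be pinched from above across its 30 mm.
- cover_back (a point): Centre of the cover's closed outer face, 30 mm along the cover's own z from its origin.
- tray: Grey sample tray, fixed, 186 (own x) x 166 (y) x 16 mm high, white recess floor with flat coloured cards. Origin: centre of its underside; own x points from the ledge (robot's side) to the recess. Ledge: flat, 16 mm high, own x -93 to -29 mm, full width. Recess: x -29 to 79 mm, y -70 to 70 mm, 10 mm deep, rim all round 16 mm high.
- tray_recess (a point): Centre of the recess floor, 6 mm above the table; axes as the tray's.
- tray_ledge (a point): Centre of the ledge's top, 16 mm above the table, 32 mm from the edge of the recess; axes as the tray's.
- amber_bottle: Brown glass bottle with black cap, 60 mm diameter, 135 mm high, loose bystander; origin at the centre of its underside.
- orange_jar: Clear glass jar with orange cap, 76 mm diameter, 95 mm high, loose bystander; origin at the centre of its underside.
- green_vial: Small green glass jar with white cap, 48 mm diameter, 85 mm high, loose bystander; origin at the centre of its underside.

How it is judged:
By the outcome, as a careful person would: the job done as asked, in the order asked, and still so for the second after the job is handed in, with the robot touching nothing.
It also fails if it takes over 61 s, if anything falls off the work surface, if the arm or the gripper's body presses on something with over 40 N, if the wrist force passes 120 N, or if a joint passes its speed limit or range.

## Robot

A 6-joint arm with a two-finger parallel gripper is mounted at the origin on the work surface. World frame = base frame: x ahead of the robot, y to its left, z up, the work surface at z = 0. Lengths are in mm, angles in degrees, forces in N, time in s.
With the tool pointing down it reaches from about 300 to 850 mm from the base axis. Payload 4.2 kg.
Tool frame: the origin (TCP) lies midway between the tips of the shut fingers; the grasp point (between the pads) lies 19 mm behind it; z points along the fingers, y is the line along which they close (so a half turn about z gives the same grasp; the last joint's range is limited). The gripper opens to 91 mm and grips with 3 to 60 N. Pads are 32 mm wide; open, the fingers measure 118 mm over their backs; the gripper's body (76 mm by 178 mm) begins 60 mm behind the grasp point.
Start: joints at [67.151, 18.312, 89.639, -0, 72.044, -1.146], TCP at [212.642, 534.253, 213.976] pointing down, gripper open.
Joint ranges: [-177.97, 177.97], [-48.28, 115.42], [12.27, 149.76], [-77.06, 257.06], [2.81, 150.46], [-146.56, 146.56]. Speed limits (degrees/s): [147.25, 147.25, 180, 180, 180, 180].

## Interface

Orientations are given as [roll, pitch, yaw] about the fixed x, y, z axes, in that order (R = Rz(yaw) Ry(pitch) Rx(roll)).
In Python, from workcell import env gives the robot as it stands.
- The arm moves only by the tool send_rows, never from a script. Its argument "steps" is a list that holds one entry, the list of rows, each a list of 5 numbers: the shift along the tool's x, y, z scaled (see below), then the turn about the tool's z scaled (see below), then the opening, from 0 (shut) to 1 (fully open). In form: [[[dx, dy, dz, yaw, fingers], ...]]. A call has 1 to 5 rows; each row shifts and turns the commanded pose from where the row before left it, along the tool's axes as they then stand; what a row does not reach is not made up. The controller multiplies each number of a shift by 0.04 m and each number of a turn by 0.12 rad. A row lasts 1/12 s, in which the tool goes at most 41.7 mm and 7.16 degrees, less where a joint would pass 70% of its speed; a pose out of reach is approached as far as the arm can. A call with a number of a shift or a turn outside -1 to 1 is refused whole. A call with a gripper value outside its range is refused whole. The fingers move at their own pace and stop on an object; "squeeze" is the grip in N (left out, the last holds). Time passes only in rows, so rows that do not move let the fingers close. It gives the time, the measured TCP pose, the force, the opening and the grip force at its end, in the units of the state.
- env.state(): the state, without advancing time (a new reading comes with each control period).
- env.grab_frame(name): name is "side" or "top"; returns a dict with "pixels" (480x640x3 uint8, red, green, blue), "depth" (480x640 float32, mm along the optical axis (not along the pixel's ray), 0 where there is no reading), "intrinsics" (3x3 intrinsics, pixels), "dist" ([k1, k2, p1, p2, k3] as OpenCV has them; the pictures are not rectified), "cam_to_world" (4x4, takes a point from camera to world coordinates). Camera axes: x right, y down, z forward; pixel columns grow to the right and rows downward; lengths in mm; the calibration is good to about 2 mm. A picture is of the moment at which its call begins.
- env.job_done(): hands the job in; it is judged then, once.
The state is a dict: "time_s": time; "qpos": joint angles; "qvel": joint speeds; "effort": joint torques, N m; "ee_pos": TCP position; "ee_rot": TCP orientation; "force": force on the tool from outside, world axes, zero at the start; "torque": the same for the moment, N m; "gripper_width": finger opening in mm; "gripper_force": force on a finger pad.
Only numpy, scipy, OpenCV 4.12 (cv2) and the standard library are available. Lean on these libraries where they do the work, as an engineer would, in place of code of your own. Each camera call takes 0.05 s, during which the arm holds its last target. There are 200 camera calls.

## Working session

There is one attempt and no reset: what is moved stays moved. The work goes in short steps, Python scripts to look and compute and a tool call to move; the robot and the scene stay as the last step left them, time stands still between calls to the robot, and variables do not carry over. Pictures are saved under pics/ and viewed, at most 10 in all, crops included, and the job is handed in when it is done.

Besides the shell and the picture viewer there is one more tool, called after ">>>" by a JSON object that holds its "method" and its "body". send_rows: Moves the arm, as the interface text tells. Shifts and turns lie within -1 to 1; 1 stands for 0.04 m of shift or 0.12 rad of turn. Its arguments: {"type":"object","properties":{"steps":{"type":"array"},"squeeze":{"type":"number"}},"required":["steps"]}

```bash
ls; mkdir -p pics
python3 - <<'E'
from workcell import env
import cv2,numpy as np
for n in("top","side"):
    f=env.grab_frame(n); cv2.imwrite(f"pics/{n}0.png",f["pixels"][:,:,::-1]); np.savez(f"{n}0.npz",**f)
    print(n,f["intrinsics"].tolist(),f["dist"],np.round(f["cam_to_world"],3).tolist())
s=env.state();print(s)
E
```

```text
pics
top [[575.5403053928958, 0.0, 323.28323584813813], [0.0, 575.5403053928958, 238.69819599931418], [0.0, 0.0, 1.0]] [-0.17583137  0.          0.          0.          0.        ] [[0.025, -0.989, 0.147, 439.12], [-1.0, -0.024, 0.004, 110.828], [-0.0, -0.147, -0.989, 1157.57], [0.0, 0.0, 0.0, 1.0]]
side [[575.1247534479162, 0.0, 319.65486179404456], [0.0, 575.1247534479162, 239.87078183778033], [0.0, 0.0, 1.0]] [-0.15343055  0.          0.          0.          0.        ] [[0.791, -0.321, 0.521, -70.882], [-0.612, -0.436, 0.66, -721.724], [0.016, -0.841, -0.541, 770.436], [0.0, 0.0, 0.0, 1.0]]
{'time_s': 0.1, 'qpos': array([ 6.71507422e+01,  1.83468511e+01,  8.96984016e+01, -5.11559392e-04,
        7.20451940e+01, -1.14602701e+00]), 'qvel': array([ 0.04748362, -0.12742195, -0.18454121,  0.04029908,  0.02510101,
        0.02716257]), 'effort': array([ 1.06074764e-03, -4.13336527e+01, -2.32511920e+01,  7.28139700e-02,
        4.22277278e-02, -5.74974888e-05]), 'ee_pos': array([212.46185969, 533.82125842, 213.22253821]), 'ee_rot': array([-1.79909562e+02, -1.32268874e-03,  1.58296926e+02]), 'force': array([-0.26499845,  0.24319373,  0.3261946 ]), 'torque': array([-0.021265  , -0.03585764,  0.00907892]), 'gripper_force': 0.0, 'gripper_width': 90.94587616478405}
```

View pics/top0.png

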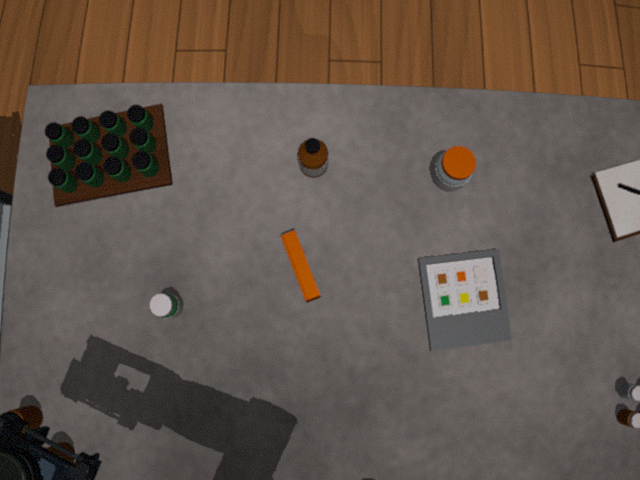

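View pics/side0.png

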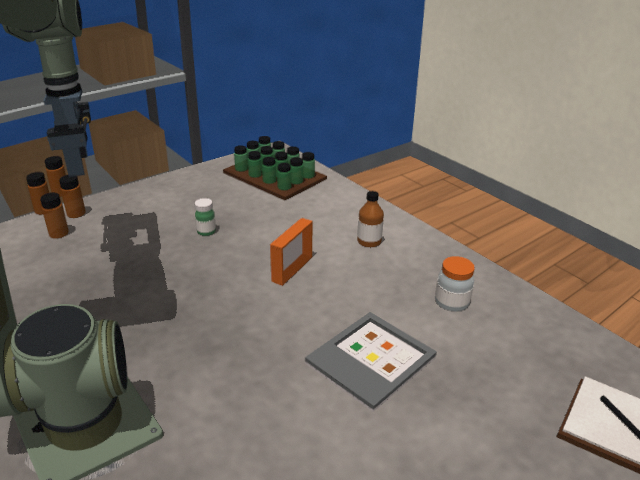

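The top view shows the cover edge-on at (300,265), the tray at (464,300) with its ledge on the lower side, the amber bottle at (313,157), the orange jar at (457,165) and the vial at (165,304). The side view shows the cover at (292,250) with its open side facing the camera.

```bash
cat > h.py <<'E'
import cv2,numpy as np
from workcell import env
def rays(f,uv,z):
    p=cv2.undistortPoints(np.float64(uv).reshape(-1,1,2),f["intrinsics"],f["dist"])[:,0]
    T=f["cam_to_world"]; d=np.c_[p,np.ones(len(p))]@T[:3,:3].T
    return T[:3,3]+d*((z-T[2,3])/d[:,2])[:,None]
def blob(m,near=None):
    cs=cv2.findContours(m.astype(np.uint8),cv2.RETR_EXTERNAL,cv2.CHAIN_APPROX_NONE)[0]
    if near is None: return max(cs,key=cv2.contourArea)
    return max(cs,key=lambda c:cv2.contourArea(c)-1e6*(cv2.pointPolygonTest(c,near,True)<-15))
def orange(f):
    h=cv2.cvtColor(f["pixels"],cv2.COLOR_RGB2HSV); return (h[...,0]<16)&(h[...,1]>180)&(h[...,2]>110)
def rect(c,f,z):
    P=rays(f,c.reshape(-1,2),z)[:,:2].astype(np.float32)
    return cv2.minAreaRect(P)
def world(f):
    v,u=np.mgrid[:480,:640]; uv=np.c_[u.ravel(),v.ravel()].astype(float)
    p=cv2.undistortPoints(uv.reshape(-1,1,2),f["intrinsics"],f["dist"])[:,0]
    d=f["depth"].ravel()[:,None]; T=f["cam_to_world"]
    return (np.c_[p,np.ones(len(p))]*d@T[:3,:3].T+T[:3,3]).reshape(480,640,3)
E
python3 - <<'E'
from h import *
t=dict(np.load("top0.npz")); s=dict(np.load("side0.npz"))
print("cover",rect(blob(orange(t),(300,265)),t,100))
W=world(t)
for n,(u,v) in dict(tab=(240,200),cov=(300,265),ledge=(468,330),floor=(462,285),amber=(313,146),jar=(459,161),vial=(161,305)).items():
    print(n,np.median(W[v-2:v+3,u-2:u+3].reshape(-1,3),0).round(1))
h=cv2.cvtColor(t["pixels"],cv2.COLOR_RGB2HSV)
m=(h[...,2]>170)&(h[...,1]<40)
c=blob(cv2.morphologyEx(m.astype(np.uint8),cv2.MORPH_CLOSE,np.ones((15,15))),(462,285))
print("floor",rect(c,t,6),cv2.boundingRect(c))
z=W[...,2]; mm=(z>9)&(z<24); mm[:230]=0;mm[370:]=0;mm[:,:400]=0;mm[:,530:]=0
mm=cv2.morphologyEx(mm.astype(np.uint8),cv2.MORPH_CLOSE,np.ones((3,3)));mm=cv2.morphologyEx(mm,cv2.MORPH_OPEN,np.ones((3,3)))
c=blob(mm); print("tray",rect(c,t,16),cv2.boundingRect(c))
m=orange(t); 
for nm,b,zz in(("jar",(459,161),95),): print(nm,cv2.minEnclosingCircle(rays(t,blob(m,b).reshape(-1,2),zz)[:,:2].astype(np.float32)))
# side
h=cv2.cvtColor(s["pixels"],cv2.COLOR_RGB2HSV)
m=(h[...,2]>130)&(h[...,1]<40)
c=blob(cv2.morphologyEx(m.astype(np.uint8),cv2.MORPH_CLOSE,np.ones((15,15))),(380,348))
print("floor side",rect(c,s,6),cv2.boundingRect(c))
E
```

```text
cover ((546.4915161132812, 157.31869506835938), (130.14682006835938, 28.257169723510742), 22.707456588745117)
tab [ 6.878e+02  2.893e+02 -1.000e-01]
cov [546.3 156.8  98.5]
ledge [ 432.4 -177.7   16.3]
floor [ 522.9 -167.3    6.1]
amber [764.5 138.2 134.3]
jar [ 755.7 -143.5   94. ]
vial [464.9 417.4  85.4]
floor ((520.0415649414062, -168.39620971679688), (103.79564666748047, 134.652099609375), 8.018715858459473) (428, 258, 70, 59)
tray ((493.7942199707031, -170.78359985351562), (187.01348876953125, 168.68759155273438), 7.910669803619385) (418, 249, 94, 102)
jar ((753.3829956054688, -143.099853515625), 32.377315521240234)
floor side ((457.02276611328125, 71.60430908203125), (1433.1507568359375, 998.87109375), 89.02525329589844) (0, 154, 640, 326)
```

Tray: origin about (494,-171), yaw about 8°. Cover: centre (546,157), open side facing −67°. First I turn the tool by about −135.6° world, which leaves joint 6 in range for both the grasp and the placing.

>>> {"method": "send_rows", "body": {"steps": [[[0,0,0,0.98,1],[0,0,0,0.98,1],[0,0,0,0.98,1],[0,0,0,0.98,1],[0,0,0,0.98,1]]], "squeeze": 15}}

```text
time_s: 0.52
ee_pos: [212.5, 534.0, 213.5]
ee_rot: [-180.0, 0.0, 124.3]
force: [0.5, 1.0, -0.5]
gripper_width: 90.9
gripper_force: 0.0
```

>>> {"method": "send_rows", "body": {"steps": [[[0,0,0,0.98,1],[0,0,0,0.98,1],[0,0,0,0.98,1],[0,0,0,0.98,1],[0,0,0,0.98,1]]]}}

```text
time_s: 0.93
ee_pos: [212.5, 534.0, 213.4]
ee_rot: [-180.0, 0.1, 90.6]
force: [0.3, 0.0, -1.0]
gripper_width: 91.1
gripper_force: 0.0
```

>>> {"method": "send_rows", "body": {"steps": [[[0,0,0,0.98,1],[0,0,0,0.98,1],[0,0,0,0.98,1],[0,0,0,0.98,1],[0,0,0,0.98,1]]]}}

```text
time_s: 1.35
ee_pos: [212.5, 534.0, 213.4]
ee_rot: [180.0, 0.1, 56.9]
force: [0.2, 0.2, -0.0]
gripper_width: 91.2
gripper_force: 0.0
```

>>> {"method": "send_rows", "body": {"steps": [[[0,0,0,0.98,1],[0,0,0,0.98,1],[0,0,0,0.98,1],[0,0,0,0.98,1],[0,0,0,1,1]]]}}

```text
time_s: 1.77
ee_pos: [212.5, 534.0, 213.5]
ee_rot: [180.0, 0.0, 23.1]
force: [-0.3, -0.1, 0.3]
gripper_width: 91.3
gripper_force: 0.0
```

```bash
cat >> h.py <<'E'
def go(x,y,z,yaw):
    "shift to a target in tool units (tool pointing down), turn in units"
    s=env.state(); p=s["ee_pos"]; c=np.radians(s["ee_rot"][2]); d=np.array([x,y,z])-p
    tx=np.array([np.cos(c),np.sin(c)]); ty=np.array([np.sin(c),-np.cos(c)])
    dy=(yaw-s["ee_rot"][2]+180)%360-180
    print("t",s["time_s"],"pos",p.round(1),"rot",s["ee_rot"].round(2),"w",s["gripper_width"].round(1),s["gripper_force"],"F",s["force"].round(1),"q6",s["qpos"][5].round(1))
    print("units dx,dy,dz,turn",np.round([d[:2]@tx/40,d[:2]@ty/40,-d[2]/40,-np.radians(dy)/.12],3))
E
python3 -c "
from h import *
go(546.5,157.3,213,22.7)"
```

```text
Traceback (most recent call last):
  File "h.py", line 26, in go
    print("t",s["time_s"],"pos",p.round(1),"rot",s["ee_rot"].round(2),"w",s["gripper_width"].round(1),s["gripper_force"],"F",s["force"].round(1),"q6",s["qpos"][5].round(1))
                                                                          ^^^^^^^^^^^^^^^^^^^^^^^^
AttributeError: 'float' object has no attribute 'round'
```

```bash
sed -i 's/s\["gripper_width"\].round(1)/round(s["gripper_width"],1)/' h.py
python3 -c "
from h import *
go(546.5,157.3,213,22.7)"
```

```text
t 1.7667 pos [212.5 534.  213.5] rot [1.7996e+02 4.0000e-02 2.3060e+01] w 91.3 0.0 F [-0.3 -0.1  0.3] q6 134.1
units dx,dy,dz,turn [ 3.993 11.935  0.012  0.053]
```

>>> {"method": "send_rows", "body": {"steps": [[[0.26,0.8,0,0.05,1],[0.27,0.8,0,0,1],[0.27,0.8,0,0,1],[0.27,0.8,0,0,1],[0.27,0.8,0,0,1]]]}}

```text
time_s: 2.18
ee_pos: [325.3, 406.7, 213.6]
ee_rot: [180.0, 0.0, 23.1]
force: [1.0, 0.7, -0.1]
gripper_width: 91.3
gripper_force: 0.0
```

>>> {"method": "send_rows", "body": {"steps": [[[0.27,0.8,0,0,1],[0.27,0.8,0,0,1],[0.27,0.8,0,0,1],[0.27,0.8,0,0,1],[0.27,0.8,0,0,1]]]}}

```text
time_s: 2.6
ee_pos: [437.7, 280.5, 213.6]
ee_rot: [180.0, 0.0, 23.1]
force: [1.0, -0.4, 0.0]
gripper_width: 91.3
gripper_force: 0.0
```

>>> {"method": "send_rows", "body": {"steps": [[[0.27,0.8,0,0,1],[0.27,0.8,0,0,1],[0.27,0.8,0,0,1],[0.27,0.8,0,0,1],[0.2,0.7,0,0,1]]]}}

```text
time_s: 3.02
ee_pos: [546.4, 156.7, 213.5]
ee_rot: [180.0, 0.0, 23.0]
force: [-0.3, 0.7, -0.4]
gripper_width: 91.0
gripper_force: 0.0
```

>>> {"method": "send_rows", "body": {"steps": [[[0,0,0,0,1],[0,0,0,0,1]]]}}

```text
time_s: 3.18
ee_pos: [545.6, 157.4, 213.2]
ee_rot: [-180.0, 0.1, 22.9]
force: [-0.9, 0.9, 0.2]
gripper_width: 91.3
gripper_force: 0.0
```

```bash
python3 -c "
from h import *
go(546.5,157.3,78,22.7)"
```

```text
t 3.1833 pos [545.6 157.4 213.2] rot [-1.7997e+02  8.0000e-02  2.2890e+01] w 91.3 0.0 F [-0.9  0.9  0.2] q6 82.0
units dx,dy,dz,turn [0.018 0.011 3.38  0.028]
```

>>> {"method": "send_rows", "body": {"steps": [[[0.02,0.01,0.7,0.03,1],[0,0,0.7,0,1],[0,0,0.7,0,1],[0,0,0.7,0,1],[0,0,0.58,0,1]]]}}

```text
time_s: 3.6
ee_pos: [544.3, 159.5, 76.9]
ee_rot: [-180.0, 0.1, 22.9]
force: [-0.3, 0.2, -1.0]
gripper_width: 91.2
gripper_force: 0.0
```

>>> {"method": "send_rows", "body": {"steps": [[[0,0,0,0,1],[0,0,0,0,0.5],[0,0,0,0,0.3],[0,0,0,0,0],[0,0,0,0,0]]]}}

```text
time_s: 4.02
ee_pos: [547.2, 159.1, 80.5]
ee_rot: [180.0, -0.2, 22.9]
force: [-1.7, -0.5, -0.2]
gripper_width: 67.3
gripper_force: 0.0
```

>>> {"method": "send_rows", "body": {"steps": [[[0,0,0,0,0],[0,0,0,0,0],[0,0,0,0,0],[0,0,0,0,0]]]}}

```text
time_s: 4.35
ee_pos: [546.3, 158.5, 79.0]
ee_rot: [-180.0, -0.0, 22.8]
force: [-0.6, -1.5, -0.7]
gripper_width: 40.7
gripper_force: 0.0
```

>>> {"method": "send_rows", "body": {"steps": [[[0,0,0,0,0],[0,0,0,0,0],[0,0,0,0,0],[0,0,0,0,0],[0,0,0,0,0]]]}}

```text
time_s: 4.77
ee_pos: [546.2, 158.5, 78.8]
ee_rot: [-180.0, 0.0, 22.8]
force: [-0.3, -0.0, 0.8]
gripper_width: 29.9
gripper_force: 15.0
```

>>> {"method": "send_rows", "body": {"steps": [[[0,0,-0.3,0,0],[0,0,-0.7,0,0],[0,0,-0.7,0,0],[0,0,-0.7,0,0],[0,0,-0.3,0,0]]]}}

```text
time_s: 5.18
ee_pos: [547.7, 159.0, 190.3]
ee_rot: [180.0, -0.3, 22.8]
force: [0.3, -0.1, -2.0]
gripper_width: 29.7
gripper_force: 15.0
```

>>> {"method": "send_rows", "body": {"steps": [[[0,0,0,0,0],[0,0,0,0,0]]]}}

```text
time_s: 5.35
ee_pos: [546.0, 158.5, 186.6]
ee_rot: [-180.0, -0.0, 22.9]
force: [-0.3, -0.3, -2.2]
gripper_width: 29.6
gripper_force: 15.0
```

Run:
```python
from h import *
# nominal: cover centre-plane (z=15mm) over tray x=-31-15
o=np.array([494.,-171.]); a=np.radians(8); e=np.array([np.cos(a),np.sin(a)])
print(o-46*e); go(*(o-46*e),191,98)
f=env.grab_frame("top"); cv2.imwrite("pics/top1.png",f["pixels"][150:350,150:450,::-1].repeat(2,0).repeat(2,1))
f=env.grab_frame("side"); cv2.imwrite("pics/side1.png",f["pixels"][100:340,180:480,::-1].repeat(2,0).repeat(2,1))
```

```text
[ 448.44766884 -177.40196264]
t 5.35 pos [546.  158.5 186.6] rot [-1.800e+02 -1.000e-02  2.285e+01] w 29.6 14.994425028562546 F [-0.3 -0.3 -2.2] q6 82.2
units dx,dy,dz,turn [ -5.51    6.791  -0.11  -10.93 ]
```

View pics/side1.png

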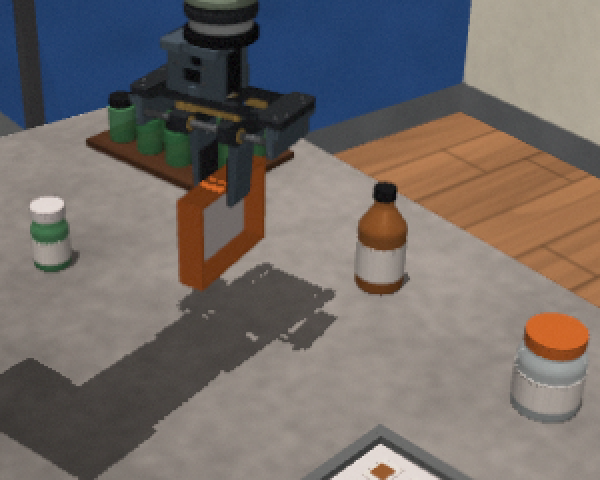

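The cover is held upright and squarely in the fingers (crop centre about (222,215)), with the open side facing the camera. Next I turn it and carry it over.

>>> {"method": "send_rows", "body": {"steps": [[[0,0,0,-0.7,0],[0,0,0,-0.9,0],[0,0,0,-0.9,0],[0,0,0,-0.9,0],[0,0,0,-0.9,0]]]}}

```text
time_s: 5.87
ee_pos: [545.2, 158.3, 184.6]
ee_rot: [-179.9, 0.2, 52.7]
force: [0.4, -0.7, -1.1]
gripper_width: 29.9
gripper_force: 15.0
```

>>> {"method": "send_rows", "body": {"steps": [[[0,0,0,-0.9,0],[0,0,0,-0.9,0],[0,0,0,-0.9,0],[0,0,0,-0.9,0],[0,0,0,-0.9,0]]]}}

```text
time_s: 6.28
ee_pos: [545.2, 158.3, 184.6]
ee_rot: [-179.8, 0.1, 83.7]
force: [-1.1, 0.4, -1.5]
gripper_width: 29.5
gripper_force: 15.0
```

>>> {"method": "send_rows", "body": {"steps": [[[0,0,0,-0.9,0],[0,0,0,-0.9,0],[0,0,0,-0.33,0],[0,0,0,0,0]]]}}

```text
time_s: 6.62
ee_pos: [545.3, 158.3, 184.8]
ee_rot: [-179.8, 0.0, 98.0]
force: [0.1, -0.5, -1.4]
gripper_width: 29.7
gripper_force: 15.0
```

```bash
python3 -c "
from h import *
go(448.4,-177.4,187,98)"
```

```text
t 6.6167 pos [545.3 158.3 184.8] rot [-1.7979e+02  2.0000e-02  9.8030e+01] w 29.7 14.993621706962585 F [ 0.1 -0.5 -1.4] q6 7.0
units dx,dy,dz,turn [-7.971e+00 -3.570e+00 -5.600e-02  4.000e-03]
```

>>> {"method": "send_rows", "body": {"steps": [[[-0.3,-0.13,0,0,0],[-0.6,-0.27,0,0,0],[-0.6,-0.27,0,0,0],[-0.6,-0.27,0,0,0],[-0.6,-0.27,0,0,0]]]}}

```text
time_s: 7.03
ee_pos: [511.9, 43.0, 186.0]
ee_rot: [-179.9, 0.0, 98.0]
force: [0.8, 0.7, -0.7]
gripper_width: 30.3
gripper_force: 15.0
```

>>> {"method": "send_rows", "body": {"steps": [[[-0.6,-0.27,0,0,0],[-0.6,-0.27,0,0,0],[-0.6,-0.27,0,0,0],[-0.6,-0.27,0,0,0],[-0.6,-0.27,0,0,0]]]}}

```text
time_s: 7.45
ee_pos: [474.9, -83.2, 186.1]
ee_rot: [-179.9, -0.0, 97.9]
force: [1.0, -0.0, -1.2]
gripper_width: 30.2
gripper_force: 15.0
```

>>> {"method": "send_rows", "body": {"steps": [[[-0.6,-0.27,0,0,0],[-0.6,-0.27,0,0,0],[-0.6,-0.27,0,0,0],[-0.45,-0.19,0,0,0],[0,0,0,0,0]]]}}

```text
time_s: 7.87
ee_pos: [447.5, -179.5, 186.1]
ee_rot: [-179.9, 0.1, 97.7]
force: [0.8, 0.3, -1.7]
gripper_width: 29.9
gripper_force: 15.0
```

>>> {"method": "send_rows", "body": {"steps": [[[0,0,0,0,0],[0,0,0,0,0],[0,0,0,0,0]]]}}

```text
time_s: 8.12
ee_pos: [449.2, -175.5, 186.5]
ee_rot: [-180.0, -0.0, 98.0]
force: [0.9, 0.2, -2.0]
gripper_width: 29.8
gripper_force: 15.0
```

Run:
```python
from h import *
go(448.4,-177.4,96,98)
f=env.grab_frame("top"); cv2.imwrite("pics/top2.png",f["pixels"][220:380,380:560,::-1].repeat(3,0).repeat(3,1))
```

```text
t 8.1167 pos [ 449.2 -175.5  186.5] rot [-1.7998e+02 -4.0000e-02  9.8020e+01] w 29.8 14.99909520149231 F [ 0.9  0.2 -2. ] q6 -30.7
units dx,dy,dz,turn [-0.044 -0.027  2.262  0.003]
```

View pics/top2.png

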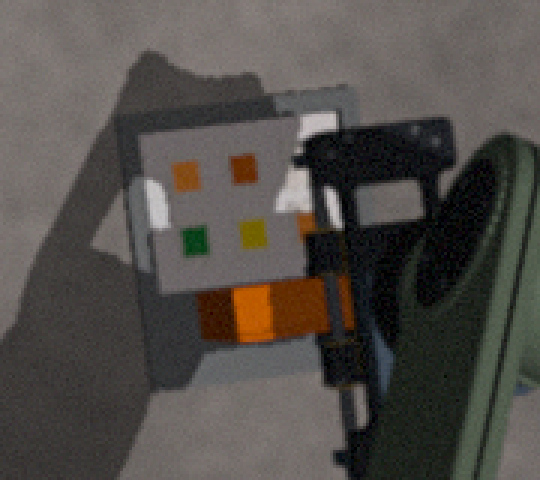

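The top view shows the cover over the ledge at about crop (275,310), with the arm hiding its right end. I lower it to just above the ledge.

>>> {"method": "send_rows", "body": {"steps": [[[-0.04,-0.03,0.3,0,0],[0,0,0.5,0,0],[0,0,0.5,0,0],[0,0,0.5,0,0],[0,0,0.3,0,0]]]}}

```text
time_s: 8.58
ee_pos: [447.7, -176.6, 100.9]
ee_rot: [-179.9, -0.1, 98.1]
force: [-0.0, 0.5, -1.5]
gripper_width: 29.9
gripper_force: 15.0
```

>>> {"method": "send_rows", "body": {"steps": [[[0,0,0.05,0,0],[0,0,0,0,0],[0,0,0,0,0],[0,0,0,0,0]]]}}

```text
time_s: 8.92
ee_pos: [449.4, -178.0, 101.8]
ee_rot: [179.9, 0.1, 98.0]
force: [-0.1, 0.2, -1.6]
gripper_width: 29.8
gripper_force: 15.0
```

Run:
```python
from h import *
go(448.4,-177.4,95.5,98)
o=np.array([494.,-171.]); a=np.radians(8); e=np.array([np.cos(a),np.sin(a)]); n=np.array([-e[1],e[0]])
f=env.grab_frame("top"); m=orange(f).astype(np.uint8)
c=blob(m[:, :],(455,322)); print(cv2.boundingRect(c))
P=rays(f,c.reshape(-1,2),118)[:,:2]-o
print("tray coords top x",np.percentile(P@e,[1,99]),"y",np.percentile(P@n,[1,99]))
cv2.imwrite("pics/top3.png",f["pixels"][220:380,380:560,::-1].repeat(3,0).repeat(3,1))
```

```text
t 8.9167 pos [ 449.4 -178.   101.8] rot [1.7988e+02 6.0000e-02 9.8030e+01] w 29.8 14.999044686555862 F [-0.1  0.2 -1.6] q6 -31.0
units dx,dy,dz,turn [ 0.019 -0.023  0.157  0.004]
(449, 316, 12, 6)
tray coords top x [-39.39488157 -28.68307956] y [39.92880817 59.16573886]
```

View pics/top3.png

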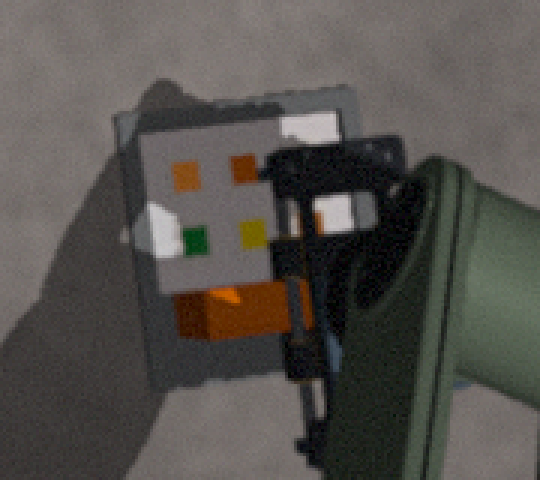

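Run:
```python
from h import *
o=np.array([494.,-171.]); a=np.radians(8); e=np.array([np.cos(a),np.sin(a)]); n=np.array([-e[1],e[0]])
f=env.grab_frame("top"); h=cv2.cvtColor(f["pixels"],cv2.COLOR_RGB2HSV)
m=((h[...,0]<16)&(h[...,1]>150)&(h[...,2]>50)).astype(np.uint8)
c=blob(m,(455,322)); q=c.reshape(-1,2); print(cv2.boundingRect(c))
l=q[q[:,0]<q[:,0].min()+4]
for z in (22.5,): P=rays(f,l,z)[:,:2]-o; print("bottom-left edge x",(P@e).min(),(P@e).max(),"y max",(P@n).max())
W=world(f); ok=m.astype(bool)&(W[...,2]>117)&(W[...,2]<127); ok[:300]=0;ok[:,:430]=0
P=W[ok][:,:2]-o; print(ok.sum(),"top depth x",np.percentile(P@e,[2,98]),"y",np.percentile(P@n,[2,98]))
s=env.grab_frame("side"); W=world(s); hs=cv2.cvtColor(s["pixels"],cv2.COLOR_RGB2HSV)
ms=(hs[...,0]<16)&(hs[...,1]>150)&(hs[...,2]>50); r=W-np.r_[o,0]; X=r[...,:2]@e;Y=r[...,:2]@n
ok=ms&(abs(X+46)<50)&(abs(Y)<90)&(W[...,2]>15)&(W[...,2]<130)
print("side: x",np.percentile(X[ok],[2,98]),"y",np.percentile(Y[ok],[2,98]),"z",np.percentile(W[ok][:,2],[2,98]))
g=(abs(Y)<150)&(X>-150)&(X<150)&(W[...,2]>11)&(W[...,2]<18)&(hs[...,1]<60)
print("tray side: x",np.percentile(X[g],[1,99]),"y",np.percentile(Y[g],[1,99]))
cv2.imwrite("pics/side3.png",s["pixels"][220:420,260:480,::-1].repeat(3,0).repeat(3,1)[:600])
```

```text
(438, 313, 39, 21)
bottom-left edge x -58.556565208567044 -30.76419301484775 y max 61.46864942856654
497 top depth x [-58.4531565  -29.64996183] y [ 0.40370402 62.63468646]
side: x [-62.69467559 -33.74336736] y [-67.08594548  58.73753504] z [ 26.27841707 124.47592448]
tray side: x [-95.78348075  91.10720814] y [-83.19088755  81.21289452]
```

View pics/side3.png

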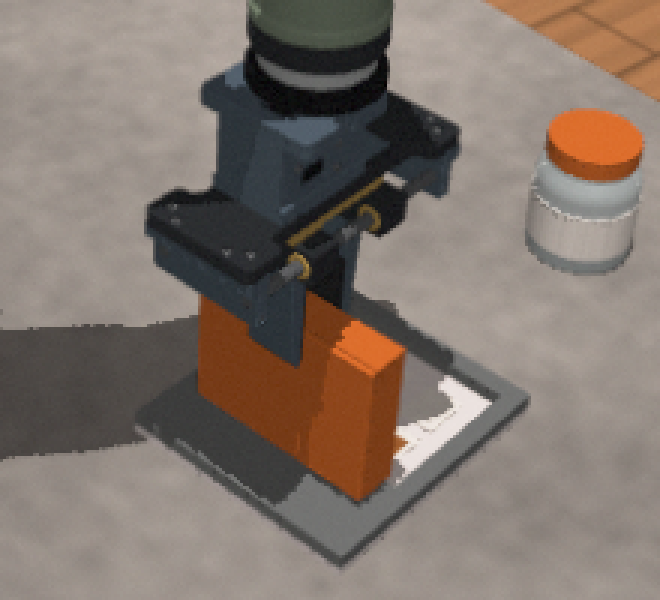

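The side view shows the cover upright above the ledge (crop (300,390)), with its rim at the recess edge and no tilt. It sits about 2.5 mm off centre sideways, so I shift it and lower it.

>>> {"method": "send_rows", "body": {"steps": [[[0.07,0,0,0,0],[0,0,0.05,0,0],[0,0,0.05,0,0],[0,0,0.04,0,0],[0,0,0,0,0]]]}}

```text
time_s: 9.48
ee_pos: [448.0, -175.1, 94.9]
ee_rot: [-180.0, -0.0, 98.0]
force: [-0.1, -0.6, -2.0]
gripper_width: 30.0
gripper_force: 15.0
```

>>> {"method": "send_rows", "body": {"steps": [[[0,0,0.02,0,0],[0,0,0,0,0],[0,0,0,0,0],[0,0,0,0,0]]]}}

```text
time_s: 9.82
ee_pos: [448.1, -175.3, 94.8]
ee_rot: [180.0, 0.0, 98.0]
force: [-1.1, 0.4, 4.7]
gripper_width: 29.8
gripper_force: 15.0
```

>>> {"method": "send_rows", "body": {"steps": [[[0,0,-0.01,0,0.4],[0,0,0,0,0.5],[0,0,0,0,0.7],[0,0,0,0,0.9],[0,0,0,0,1]]]}}

```text
time_s: 10.23
ee_pos: [448.1, -175.1, 94.5]
ee_rot: [-180.0, -0.0, 98.0]
force: [0.3, -1.0, 1.2]
gripper_width: 60.4
gripper_force: 0.0
```

>>> {"method": "send_rows", "body": {"steps": [[[0,0,0,0,1],[0,0,0,0,1],[0,0,0,0,1],[0,0,0,0,1],[0,0,0,0,1]]]}}

```text
time_s: 10.65
ee_pos: [448.1, -175.1, 94.7]
ee_rot: [180.0, -0.0, 98.0]
force: [-0.8, -0.6, 0.2]
gripper_width: 90.7
gripper_force: 0.0
```

>>> {"method": "send_rows", "body": {"steps": [[[0,0,-0.3,0,1],[0,0,-0.5,0,1],[0,0,-0.7,0,1],[0,0,-0.5,0,1],[0,0,0,0,1]]]}}

```text
time_s: 11.07
ee_pos: [450.6, -176.2, 178.8]
ee_rot: [179.6, 0.2, 98.0]
force: [1.2, -0.1, 1.2]
gripper_width: 91.1
gripper_force: 0.0
```

>>> {"method": "send_rows", "body": {"steps": [[[0,-0.5,0,0,1],[0,-0.6,0,0,0.5],[0,-0.6,0,0,0],[0,-0.6,0,0,0],[0,-0.2,0,0,0]]]}}

```text
time_s: 11.48
ee_pos: [345.7, -188.4, 173.8]
ee_rot: [-179.8, -0.1, 97.9]
force: [-0.2, 0.3, 0.2]
gripper_width: 67.3
gripper_force: 0.0
```

>>> {"method": "send_rows", "body": {"steps": [[[0,0,0,0,0],[0,0,0,0,0],[0,0,0,0,0],[0,0,0,0,0]]]}}

```text
time_s: 11.82
ee_pos: [350.2, -189.2, 174.7]
ee_rot: [180.0, 0.0, 98.0]
force: [0.8, 0.1, 0.1]
gripper_width: 40.7
gripper_force: 0.0
```

```bash
cat >> h.py <<'E'
o=np.array([494.,-171.]); a=np.radians(8); e=np.array([np.cos(a),np.sin(a)]); n=np.array([-e[1],e[0]])
def look(tag):
    s=env.state(); p=s["ee_pos"][:2]-o; print("tool in tray x,y",p@e,p@n,"z",s["ee_pos"][2],"yaw",s["ee_rot"][2],"w",s["gripper_width"],"t",s["time_s"])
    for nm in("top","side"):
        f=env.grab_frame(nm); W=world(f); h=cv2.cvtColor(f["pixels"],cv2.COLOR_RGB2HSV)
        m=(h[...,0]<16)&(h[...,1]>150)&(h[...,2]>50); r=W-np.r_[o,0]; X=r[...,:2]@e;Y=r[...,:2]@n; Z=W[...,2]
        ok=m&(abs(X)<100)&(abs(Y)<90)&(Z>17)
        ok=cv2.erode(ok.astype(np.uint8),np.ones((2,2)))>0
        for k,A in zip("xyz",(X,Y,Z)): print(nm,k,np.percentile(A[ok],[1,50,99]).round(1),end=" ")
        t=ok&(Z>np.percentile(Z[ok],99)-4); 
        print("\n top face rect (tray frame)",t.sum(),cv2.minAreaRect(np.c_[X[t],Y[t]].astype(np.float32)))
        cv2.imwrite(f"pics/{nm}{tag}.png",f["pixels"][220:420,260:560,::-1].repeat(2,0).repeat(2,1))
E
python3 -c "
from h import *
look('4')"
```

```text
tool in tray x,y -144.88123740390486 2.0079103743610425 z 174.67200040110663 yaw 98.03399048516188 w 40.69007762372492 t 11.8167
top x [-59.1 -45.2 -31.6] top y [-62.1   8.3  66.9] top z [ 44.5 115.1 119.5] 
 top face rect (tray frame) 470 ((-45.42597198486328, 1.6572647094726562), (28.329200744628906, 130.06187438964844), 0.15482285618782043)
side x [-63.6 -60.8 -34.8] side y [-64.2 -15.9  60.7] side z [ 20.6  80.3 118.2] 
 top face rect (tray frame) 662 ((-48.28488540649414, -7.179836273193359), (29.943471908569336, 115.64226531982422), 0.06627535820007324)
```

View pics/side4.png

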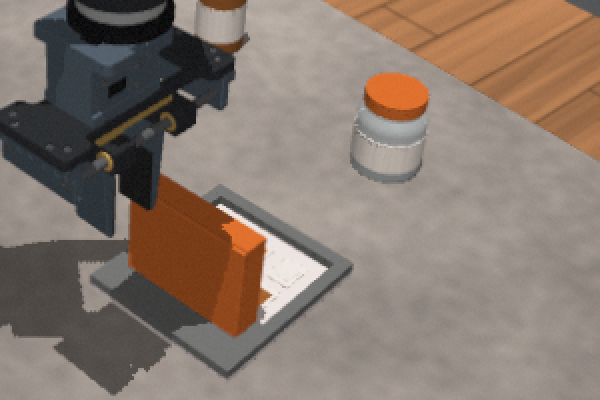

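The cover stands free on the ledge (crop (195,255)), open side to the recess, rim at tray x of about −31, yaw error about 0.2° and side offset of 1–2 mm. Next I shut the fingers, lower them behind the cover and tip it.

>>> {"method": "send_rows", "body": {"steps": [[[0,0,0.3,0,0],[0,0,0.5,0,0],[0,0,0.5,0,0],[0,0,0.4,0,0],[0,0,0.15,0,0]]]}}

```text
time_s: 12.33
ee_pos: [348.3, -188.2, 98.8]
ee_rot: [-179.8, -0.1, 98.0]
force: [0.4, 0.6, -0.1]
gripper_width: 0.7
gripper_force: 0.0
```

>>> {"method": "send_rows", "body": {"steps": [[[0,0.3,0,0,0],[0,0.4,0,0,0],[0,0.4,0,0,0],[0,0.3,0,0,0],[0,0.1,0,0,0]]]}}

```text
time_s: 12.75
ee_pos: [411.8, -181.0, 101.7]
ee_rot: [179.8, 0.1, 98.1]
force: [0.4, 0.1, 0.6]
gripper_width: 0.5
gripper_force: 0.0
```

>>> {"method": "send_rows", "body": {"steps": [[[0,0,0,0,0],[0,0,0,0,0]]]}}

```text
time_s: 12.92
ee_pos: [408.4, -180.5, 100.8]
ee_rot: [-180.0, -0.0, 98.0]
force: [0.5, 0.6, -0.6]
gripper_width: 0.6
gripper_force: 0.0
```

```bash
python3 -c "
from h import *
look('5')"
```

```text
tool in tray x,y -86.09270167221388 2.4729351833701383 z 100.82537414754927 yaw 98.03209421558985 w 0.5718972542654501 t 12.9167
top x [-59.4 -45.2 -31.6] top y [-53.9  30.   67. ] top z [ 40.5 114.9 284.5] 
 top face rect (tray frame) 14 ((-42.73594665527344, 24.732622146606445), (33.93861770629883, 8.285026550292969), 58.1195068359375)
side x [-63.9 -60.7 -34.4] side y [-64.4 -31.4  58.7] side z [ 20.1  70.6 118.2] 
 top face rect (tray frame) 441 ((-65.22834777832031, -22.155799865722656), (84.77092742919922, 63.43153381347656), 89.45978546142578)
```

>>> {"method": "send_rows", "body": {"steps": [[[0,0.15,0,0,0],[0,0.15,0,0,0],[0,0.15,0,0,0],[0,0.15,0,0,0],[0,0.15,0,0,0]]]}}

```text
time_s: 13.43
ee_pos: [438.9, -176.5, 100.8]
ee_rot: [180.0, -0.0, 98.0]
force: [0.0, -0.3, 0.2]
gripper_width: 0.6
gripper_force: 0.1
```

>>> {"method": "send_rows", "body": {"steps": [[[0,0.15,0,0,0],[0,0.15,0,0,0],[0,0.15,0,0,0],[0,0.1,0,0,0],[0,0,0,0,0]]]}}

```text
time_s: 13.85
ee_pos: [461.0, -173.5, 100.7]
ee_rot: [180.0, 0.0, 98.0]
force: [-0.2, -0.7, -0.3]
gripper_width: 0.2
gripper_force: 0.0
```

>>> {"method": "send_rows", "body": {"steps": [[[0,0,0,0,0],[0,0,0,0,0],[0,0,0,0,0]]]}}

```text
time_s: 14.1
ee_pos: [459.6, -173.5, 100.7]
ee_rot: [-180.0, -0.0, 98.0]
force: [-0.2, -0.7, -0.0]
gripper_width: 0.5
gripper_force: 0.0
```

```bash
python3 -c "
from h import *
look('6')"
```

```text
tool in tray x,y -34.38321206123222 2.345638870276654 z 100.68220779711649 yaw 97.98899479879705 w 0.5293305133626748 t 14.1
top x [-26.8  18.4  66.6] top y [-60.5  25.9  65.5] top z [ 30.   35.3 214.7] 
 top face rect (tray frame) 23 ((26.476011276245117, 15.120471000671387), (62.913352966308594, 38.79064178466797), 11.416351318359375)
side x [-32.    4.2  65.5] side y [-63.6 -12.9  60.9] side z [18.7 35.8 39.3] 
 top face rect (tray frame) 1576 ((16.17986297607422, -0.6477012634277344), (100.56010437011719, 126.32288360595703), 0.3493002653121948)
```

View pics/side6.png

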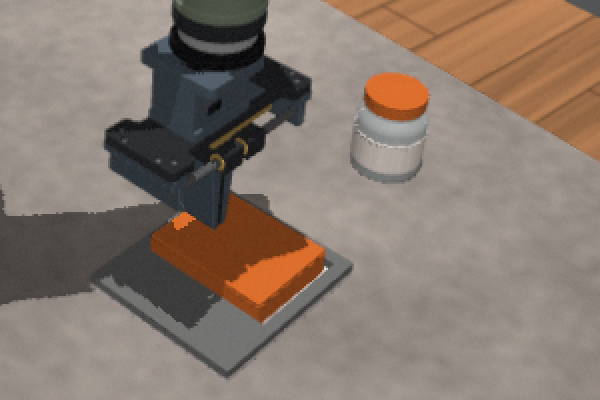

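The cover has tipped over and lies in the recess (crop (240,255)). I back the arm off and check that it is flat.

>>> {"method": "send_rows", "body": {"steps": [[[0,0,-0.5,0,0],[0,0,-0.7,0,0],[0,-0.5,-0.5,0,0],[0,-0.8,0,0,0],[0,-0.8,0,0,0]]]}}

```text
time_s: 14.62
ee_pos: [376.9, -185.6, 170.0]
ee_rot: [179.8, 0.1, 98.1]
force: [-1.0, -1.1, -0.5]
gripper_width: 0.8
gripper_force: 0.0
```

>>> {"method": "send_rows", "body": {"steps": [[[0.6,0,0,0,0],[0.8,0,0,0,0],[0.8,0,0,0,0],[0.8,0,0,0,0],[0,0,0,0,0]]]}}

```text
time_s: 15.03
ee_pos: [358.2, -62.6, 168.7]
ee_rot: [-180.0, -0.1, 98.2]
force: [-0.2, 0.6, 0.4]
gripper_width: 0.5
gripper_force: 0.0
```

```bash
cat > chk.py <<'E'
from h import *
look('7')
for nm in("top","side"):
    f=env.grab_frame(nm); W=world(f); r=W-np.r_[o,0]; X=r[...,:2]@e;Y=r[...,:2]@n; Z=W[...,2]
    h=cv2.cvtColor(f["pixels"],cv2.COLOR_RGB2HSV); m=(h[...,0]<16)&(h[...,1]>150)
    ok=m&(X>-20)&(X<62)&(abs(Y)<58)&(Z>25)&(Z<55)
    A=np.c_[X[ok]-21,Y[ok],np.ones(ok.sum())]; k=np.linalg.lstsq(A,Z[ok],rcond=None)[0]
    lg=(X>-85)&(X<-60)&(abs(Y)<75)&(Z>5)&(Z<30)
    print(nm,ok.sum(),"slope deg",np.degrees(k[:2]),"z",k[2],"ledge z",np.median(Z[lg]),"rms",(A@k-Z[ok]).std())
E
python3 chk.py
```

```text
tool in tray x,y -119.40725365517132 126.25277190950655 z 168.68032167756712 yaw 98.21076888093674 w 0.5362701894729981 t 15.0333
top x [-27.3  19.8  67.6] top y [-61.9   2.4  65. ] top z [30.2 35.3 40. ] 
 top face rect (tray frame) 1139 ((20.164594650268555, 1.9928398132324219), (96.88340759277344, 129.19163513183594), 0.11508011072874069)
side x [-31.8   8.8  65.8] side y [-63.5  -7.7  61.2] side z [18.7 35.8 39.5] 
 top face rect (tray frame) 1667 ((16.80523681640625, -0.7928924560546875), (126.43307495117188, 100.07463836669922), 89.54127502441406)
top 2378 slope deg [0.00943677 0.01380479] z 35.31374069340367 ledge z 15.180888526505441 rms 2.130087422527468
side 1840 slope deg [-0.06441684 -0.30157667] z 36.21724165435914 ledge z 16.341978219506416 rms 1.3870886990157643
```

The top face is level (within 0.3°) and 20 mm above the ledge, so the rim is on the recess floor.

```bash
python3 -c "
from workcell import env
print(env.job_done())"
```

```text
the job is handed in; nothing more can be done
None
```

The cover stood free on the ledge, was tipped over, and now lies rim-down and flat in the recess over the cards; no nudge was needed, the arm stayed clear of the bottles and jars, and I handed the job in after about 15 s of robot time.

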